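Shut the evidence cabinet and fasten its hasp

TASK

Push the cabinet's blue drop-down flap up until it is fully shut, then swing the hasp with the red tab over the brass catch and down until it lies flat against the flap. Leave the flap shut and the hasp down, and do not disturb the other things on the desk or on the cabinet.

Things in the scene. Friction and masses are not known exactly. Their poses are not given: they have to be found in the camera images.
- cabinet: Grey cabinet 174 x 260 x 140 mm (x, y, z), fixed. Origin: on the desk under the carcass's middle; x points away from the front, which is at x = -80 (roof edge -87). A white light bar hangs over the front (x = -82 to -62, underside 343 mm above the desk) on brackets at y = +-148: there is no room there for an upright gripper, but for one leaning back towards the robot there is.
- flap_hinge (a point): Middle of the flap's hinge line, which runs along the cabinet's y axis at the foot of the front (cabinet frame -80, 0, 15 mm). Axes as the cabinet's.
- flap (a joint): Blue flap, 256 mm wide, 105 mm high and 12 mm thick, hinged along its lower edge; its outer face is 12 mm outside the hinge line. 0 = shut, upright; grows as the upper edge comes down towards the robot (1.5 = open, level). A stiff hinge: it stays where it is left; about 5 N at its upper edge move it.
- flap_rim (a point): Middle of the flap's upper edge, on the outer face, 106 mm from the hinge line. Site axes turn with the flap: z from hinge to upper edge, -x out of the outer face.
- catch (a point): Outer end of the brass catch, a 9 mm round pin standing 19 mm out of the flap's outer face, at mid width, 23 mm below the upper edge.
- hasp_hinge (a point): Middle of the hasp's hinge line, along the cabinet's y axis, on the front edge of the roof (cabinet frame -96, 0, 144 mm). Axes as the cabinet's.
- hasp (a joint): Steel hasp: strap 24 mm wide, 4 mm thick, 77 mm long, its 14 x 22 mm window (36 to 58 mm from the hinge) goes over the catch; red tab at its end. 0 = hanging down flat against the flap; 1.57 = sticking out level to the robot; 3.14 = upright; more = leaning back over the roof (stop at 3.9). Stiff hinge: it stays where it is left; about 1 N at the tab moves it.
- hasp_tab (a point): Centre of the red tab: 24 mm wide (along the hinge), 16 mm along the strap, 18 mm thick; 69 mm from the hinge along the strap and 8 mm out of the strap's plane, on the side facing the robot when the hasp hangs down. Site axes turn with the hasp: -z from hinge to tab, y along the hinge; the tab's outer face is 9 mm from here along -x.
- jar: Bystander: amber jar with a lid, 44 mm wide, 50 mm tall, loose on the cabinet's roof. Origin: centre of its underside.
- ink_pad: Bystander: black ink-pad box 50 x 75 x 20 mm, loose on the cabinet's roof. Origin: centre of its underside.
- cast_white: Bystander: white plaster shoe-print cast, 220 x 85 x 15 mm, lying on the desk. Origin: centre of its underside; x along its length.
- cast_brown: Bystander: brown shoe-print cast, 220 x 85 x 15 mm, lying on the desk. Origin: centre of its underside; x along its length.
- mouse: Bystander: black computer mouse, 105 x 60 x 33 mm. Origin: centre of its underside.
- mug: Bystander: blue mug, 80 mm wide, 95 mm tall, handle at its +y side. Origin: centre of its underside.
- tape_roll: Bystander: roll of clear tape lying flat, 90 mm wide, 25 mm tall. Origin: centre of its underside.

How it is judged:
By the outcome, as a careful person would: the job done as asked, in the order asked, and still so for the second after the job is handed in, with the robot touching nothing.
It also fails if it takes over 64 s, if anything falls off the work surface, if the arm or the gripper's body presses on something with over 40 N, if the wrist force passes 120 N, or if a joint passes its speed limit or range.

ROBOT

A 6-joint arm with a two-finger parallel gripper is mounted at the origin on the work surface. World frame = base frame: x ahead of the robot, y to its left, z up, the work surface at z = 0. Lengths are in m, angles in rad, forces in N, time in s.
With the tool pointing down it reaches from about 0.35 to 0.775 m from the base axis. Payload 7.3 kg.
Tool frame: the origin (TCP) lies between the finger pads; the fingertips stand 19 mm ahead of it and the grasp point (between the pads) is the TCP; z points along the fingers, y is the line along which they close (so a half turn about z gives the same grasp; the last joint's range is limited). The gripper opens to 92 mm and grips with 3 to 60 N. Pads are 19 mm wide; open, the fingers measure 130 mm over their backs; the gripper's body (75 mm by 190 mm) begins 47 mm behind the grasp point.
Start: joints at [1.193, 0.342, 1.524, -0, 1.275, -0.146], TCP at [0.121, 0.511, 0.246] pointing down, gripper open.
Joint ranges: [-2.53, 2.53], [-0.77, 2.02], [0.04, 2.7], [-1, 4.14], [0.28, 2.66], [-3.11, 3.11]. Speed limits (rad/s): [2.57, 2.57, 3.14, 3.14, 3.14, 3.14].

INTERFACE

Orientations are given as a 3x3 rotation matrix whose columns are the frame's x, y, z axes.
In Python, from cell import readout, optics, hand_in gives the robot as it stands.
- The arm moves only by the shell command python3 -m inch 'ROWS' [FORCE]. ROWS is a JSON object of lists of equal length, an entry for each row: "grip": the opening, from -1 (shut) to 1 (fully open); "dp": the shift along the tool's x, y, z scaled (see below), a list of three; "rot": the turn, a rotation vector about the tool's x, y, z scaled (see below), a list of three. In form: {"grip": [grip, ...], "dp": [[x, y, z], ...], "rot": [[ax, ay, az], ...]}. A call has 1 to 12 rows; each row is the pose to reach, as a shift and turn from the pose commanded when the call began, along the tool's axes at that moment; what a row does not reach only later rows make up. The controller multiplies each number of a shift by 120 mm and each number of a turn by 90 degrees. A row lasts 1/8 s, in which the tool goes at most 62.5 mm and 10.7 degrees, less where a joint would pass 70% of its speed; a pose out of reach is approached as far as the arm can. A call with a number of a shift or a turn outside -1 to 1 is refused whole. A call with a gripper value outside its range is refused whole. The fingers move at their own pace and stop on an object; FORCE is the grip in N (left out, the last holds). Time passes only in rows, so rows that repeat a pose let the fingers close. It gives the time, the measured TCP pose, the force, the opening and the grip force at its end, in the units of the state.
- readout.sense(): the state, without advancing time (a new reading comes with each control period).
- optics.read_camera(name): name is "scene" or "top"; returns (picture, depth): 420x560x3 uint8, red, green, blue; 420x560 float32, m along the optical axis (not along the pixel's ray), 0 where there is no reading.
- optics.camera_model(name): a dict with "intrinsics" (3x3 intrinsics, pixels), "rvec" (rotation vector, rad) and "tvec" (3), from world to camera coordinates, as OpenCV has them. Camera axes: x right, y down, z forward; pixel columns grow to the right and rows downward; lengths in m; the calibration is good to about 2 mm. A picture is of the moment at which its call begins. camera_model takes no time and is no camera call.
- hand_in(): hands the job in; it is judged then, once.
The state is a dict: "time_s": time; "joint_positions": joint angles; "qvel": joint speeds; "effort": joint torques, N m; "tool_pos": TCP position; "orientation": TCP orientation; "ft_force": force on the tool from outside, world axes, zero at the start; "ft_torque": the same for the moment, N m; "grip_width": finger opening in m; "grip_force": force on a finger pad.
Only numpy, scipy, OpenCV 4.12 (cv2) and the standard library are available. Lean on these libraries where they do the work, as an engineer would, in place of code of your own. Each camera call takes 0.05 s, during which the arm holds its last target. There are 200 camera calls.

## Working session

There is one attempt and no reset: what is moved stays moved. The work goes in short steps, Python scripts to look and compute and a shell command to move; the robot and the scene stay as the last step left them, time stands still between calls to the robot, and variables do not carry over. Pictures are saved under pics/ and viewed, at most 10 in all, crops included, and the job is handed in when it is done.

```bash
ls; mkdir -p pics; python3 - <<'E'
from cell import readout, optics
import cv2,numpy as np
for n in("scene","top"):
    p,d=optics.read_camera(n); cv2.imwrite(f"pics/{n}0.png",p[:,:,::-1]); np.savez(f"{n}0.npz",p=p,d=d)
    m=optics.camera_model(n); R=cv2.Rodrigues(np.array(m["rvec"]))[0]; print(n,-R.T@np.array(m["tvec"]).ravel(),R[2])
s=readout.sense(); print(s["tool_pos"],s["orientation"],s["time_s"])
E
```

```text
pics
scene [ 0.91558575 -0.44967587  1.05200048] [-0.32034996  0.39406093 -0.86144755]
top [ 0.33663956 -0.01248399  1.24596031] [ 1.75330595e-01  9.11440119e-04 -9.84509193e-01]
[0.12048594 0.51064862 0.24514733] [[-9.73244242e-01  2.29772468e-01 -5.07874298e-04]
 [ 2.29772935e-01  9.73243472e-01 -1.24230975e-03]
 [ 2.08836767e-04 -1.32576658e-03 -9.99999099e-01]] 0.1
```

View pics/scene0.png

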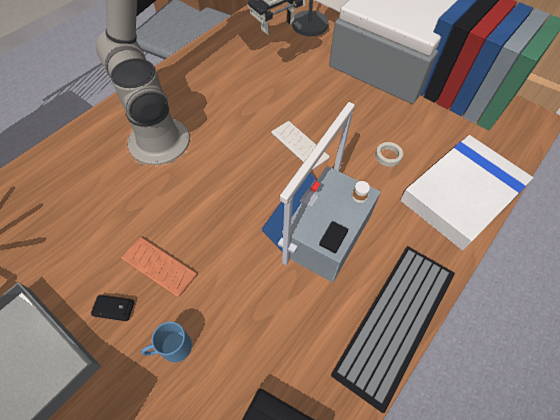

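View pics/top0.png

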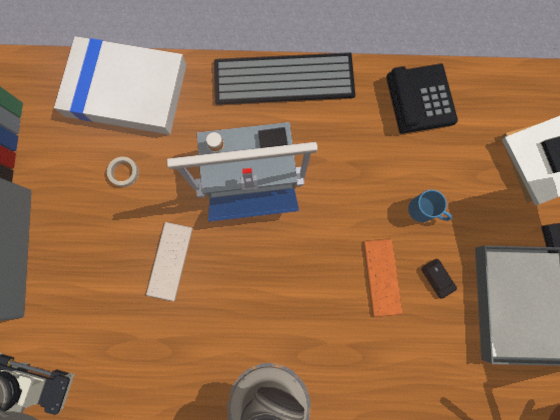

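The top view shows the cabinet at about (248,165). The blue flap's edge is near (252,205), partly open, the red tab is at (247,171), and the light bar runs from (172,162) to (315,148). Next I'll measure these from depth.

```bash
cat > h.py <<'E'
import numpy as np,cv2
from cell import optics,readout
def cloud(n,p,d):
    m=optics.camera_model(n);K=np.array(m["intrinsics"]);R=cv2.Rodrigues(np.array(m["rvec"]))[0];t=np.array(m["tvec"]).ravel()
    v,u=np.mgrid[:420,:560];c=np.stack([(u-K[0,2])/K[0,0]*d,(v-K[1,2])/K[1,1]*d,d],-1)
    w=(c-t)@R; w[d==0]=np.nan; return w
def load():
    W=[];C=[]
    for n in("scene","top"):
        p,d=optics.read_camera(n);W.append(cloud(n,p,d).reshape(-1,3));C.append(cv2.cvtColor(p,cv2.COLOR_RGB2HSV).reshape(-1,3))
    return W,C
E
python3 - <<'E'
from h import *
W,C=load()
for w,c,n in zip(W,C,("scene","top")):
    near=(np.abs(w[:,0]-.6)<.3)&(np.abs(w[:,1]-.05)<.25)
    bar=near&(w[:,2]>.335)&(w[:,2]<.40); q=w[bar]
    print(n,"bar",cv2.minAreaRect(q[:,:2].astype(np.float32)),np.median(q[:,2]))
    roof=near&(abs(w[:,2]-.14)<.006); q=w[roof]; r=cv2.minAreaRect(q[:,:2].astype(np.float32)); print("roof",len(q),r,cv2.boxPoints(r).round(3).tolist(),np.median(q[:,2]))
    red=near&((c[:,0]<6)|(c[:,0]>174))&(c[:,1]>180)&(w[:,2]>.1); q=w[red];print("red",len(q),np.median(q,0),q.min(0),q.max(0))
    bl=near&(c[:,0]>100)&(c[:,0]<125)&(c[:,1]>150)&(w[:,2]<.2)&(w[:,2]>.0); q=w[bl]
    cen=np.median(q,0); q=q[np.linalg.norm(q-cen,axis=1)<.16]; u,s,vt=np.linalg.svd(q-q.mean(0),full_matrices=False)
    print("blue",len(q),q.mean(0),vt[2],s/len(q)**.5,q.min(0),q.max(0)); 
    r=cv2.minAreaRect(q[:,:2].astype(np.float32)); print(cv2.boxPoints(r).round(3).tolist())
E
```

```text
scene bar ((0.6140707731246948, 0.06624474376440048), (0.022164851427078247, 0.32887002825737), 8.293343544006348) 0.3674401661203525
roof 4212 ((0.674210786819458, 0.07630719989538193), (0.1806720495223999, 0.3083578944206238), 8.332194328308105) [[0.5619999766349792, 0.2160000056028366], [0.6069999933242798, -0.08900000154972076], [0.7860000133514404, -0.06300000101327896], [0.7409999966621399, 0.24199999868869781]] 0.13939961443017573
red 45 [0.61951512 0.06283004 0.21515236] [0.61217734 0.05453874 0.20499097] [0.62531031 0.0771584  0.21853111]
blue 435 [0.55696851 0.01756911 0.06752972] [-0.69554304 -0.10124097 -0.71131578] [0.07060724 0.01919297 0.00175691] [ 0.5304304  -0.07226531  0.02654874] [0.61103141 0.16180125 0.09285088]
[[0.5109999775886536, 0.15800000727176666], [0.546999990940094, -0.0729999989271164], [0.6110000014305115, -0.06300000101327896], [0.574999988079071, 0.1679999977350235]]
top bar ((0.6149303913116455, 0.07053766399621964), (0.022111771628260612, 0.32847702503204346), 8.389240264892578) 0.36817913859730467
roof 3822 ((0.6766272783279419, 0.08046402782201767), (0.18161574006080627, 0.30567795038223267), 8.416855812072754) [[0.5640000104904175, 0.21799999475479126], [0.609000027179718, -0.08399999886751175], [0.7889999747276306, -0.05700000002980232], [0.7440000176429749, 0.24500000476837158]] 0.1402554919491402
red 30 [0.61869992 0.07035702 0.21753433] [0.61314728 0.06133441 0.21331982] [0.62357525 0.07906505 0.22203272]
blue 12 [0.53952986 0.03831459 0.08379053] [-0.65988844 -0.08933705 -0.7460336 ] [0.05828157 0.01806206 0.00123354] [ 0.51703323 -0.03442131  0.04260989] [0.59151209 0.16296347 0.09108684]
[[0.5070000290870667, 0.16099999845027924], [0.5460000038146973, -0.03400000184774399], [0.597000002861023, -0.024000000208616257], [0.5569999814033508, 0.17100000381469727]]
```

```bash
python3 - <<'E'
import numpy as np,cv2
a=np.load("scene0.npz")["p"][140:280,240:400];b=np.load("top0.npz")["p"][120:235,160:330]
a=cv2.resize(a[:,:,::-1],None,fx=3,fy=3,interpolation=2);b=cv2.resize(b[:,:,::-1],(int(170*1.8),int(115*1.8)),interpolation=2)
o=np.zeros((420,790,3),np.uint8);o[:420,:480]=a;o[:207,482:788]=b;cv2.imwrite("pics/crop0.png",o)
E
```

```text
(no output)
```

View pics/crop0.png

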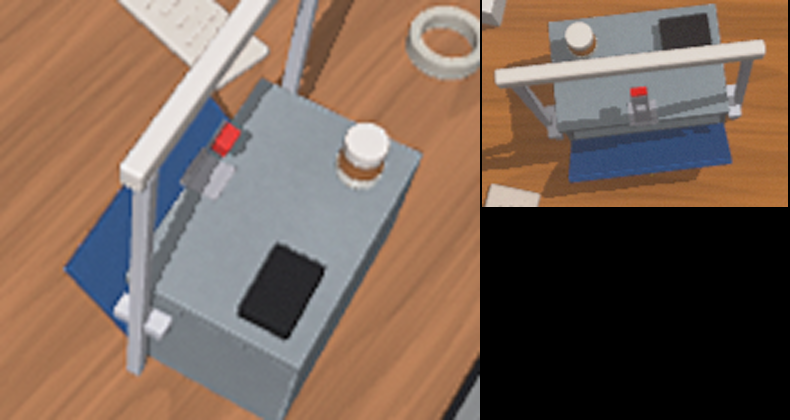

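```bash
cat >> h.py <<'E'
YAW=np.radians(8.35)
CX=np.array([np.cos(YAW),np.sin(YAW),0]);CY=np.array([-np.sin(YAW),np.cos(YAW),0]);EZ=np.array([0,0,1.])
RC=np.c_[CX,CY,EZ]
E
python3 - <<'E'
from h import *
O=np.array([.682,.079,0])
W,C=load()
for w,c in zip(W,C):
    q=(w-O)@RC
    def rng(m,k,lab): 
        v=q[m][:,k]; print(lab,len(v),np.percentile(v,[1,5,50,95,99]).round(4))
    nb=(abs(q[:,0])<.2)&(abs(q[:,1])<.25)
    r=nb&(abs(q[:,2]-.14)<.004)
    rng(r&(abs(q[:,1])<.1)&(abs(q[:,1])>.03),0,"roof x"); rng(r&(q[:,0]>-.04),1,"roof y")
    b=nb&(q[:,2]>.335)&(q[:,2]<.4);rng(b,0,"bar x");rng(b,1,"bar y");rng(b,2,"bar z")
    f=nb&(c[:,0]>100)&(c[:,0]<130)&(c[:,1]>120)&(q[:,0]<-.07)&(q[:,2]<.125)
    for k in range(3): rng(f,k,"flap"+"xyz"[k])
    red=nb&((c[:,0]<8)|(c[:,0]>172))&(c[:,1]>150)&(q[:,2]>.15)
    for k in range(3): rng(red,k,"red"+"xyz"[k])
    g=nb&(c[:,1]<110)&(abs(q[:,1])<.03)&(q[:,2]>.147)&(q[:,2]<.23)&~red
    if g.sum(): print("strap",q[g][::max(1,g.sum()//10)].round(3).tolist())
E
```

```text
roof x 1992 [-0.089  -0.0819 -0.019   0.0764  0.0812]
roof y 2752 [-0.1306 -0.1241 -0.0039  0.1102  0.1245]
bar x 1261 [-0.0785 -0.077  -0.0655 -0.0592 -0.0588]
bar y 1261 [-0.1659 -0.1599 -0.0264  0.142   0.1559]
bar z 1261 [0.3406 0.3504 0.3674 0.3699 0.3708]
flapx 800 [-0.1555 -0.1525 -0.1324 -0.1131 -0.1054]
flapy 800 [-0.1295 -0.1272 -0.0665  0.1061  0.1211]
flapz 800 [0.0412 0.048  0.0675 0.087  0.0889]
redx 51 [-0.0714 -0.0702 -0.0649 -0.0588 -0.0584]
redy 51 [-0.0148 -0.0136 -0.0044  0.0067  0.0094]
redz 51 [0.2028 0.2047 0.2142 0.2185 0.2192]
strap [[-0.075, 0.007, 0.219], [-0.074, 0.0, 0.219], [-0.076, -0.007, 0.216], [-0.073, -0.011, 0.215], [-0.074, -0.013, 0.207], [-0.097, 0.013, 0.148], [-0.085, -0.014, 0.186], [-0.082, -0.013, 0.183], [-0.09, -0.012, 0.165], [-0.086, -0.014, 0.166], [-0.089, -0.013, 0.157], [-0.091, -0.015, 0.148]]
roof x 1810 [-0.0885 -0.0847 -0.0382  0.0787  0.0834]
roof y 2128 [-0.1269 -0.119   0.0116  0.1215  0.1291]
bar x 1638 [-0.078  -0.0776 -0.0711 -0.0596 -0.0581]
bar y 1638 [-0.1591 -0.1456  0.0026  0.1483  0.1611]
bar z 1638 [0.3493 0.3534 0.3682 0.3713 0.3725]
flapx 1544 [-0.1571 -0.1551 -0.13   -0.0983 -0.0853]
flapy 1544 [-0.1228 -0.1149 -0.0082  0.1109  0.1224]
flapz 1544 [0.026  0.038  0.069  0.0885 0.0907]
redx 38 [-0.07   -0.0691 -0.0643 -0.058  -0.0571]
redy 38 [-0.0099 -0.0086 -0.0004  0.0093  0.0098]
redz 38 [0.2122 0.214  0.2168 0.2196 0.221 ]
strap [[-0.057, 0.006, 0.216], [-0.074, 0.0, 0.219], [-0.075, -0.009, 0.21], [-0.078, 0.002, 0.205], [-0.081, 0.011, 0.192], [-0.084, 0.012, 0.18], [-0.086, -0.001, 0.174], [-0.087, -0.008, 0.164], [-0.089, 0.004, 0.155], [-0.091, -0.001, 0.15], [-0.094, 0.021, 0.149]]
```

```bash
cat >> h.py <<'E'
from scipy.spatial.transform import Rotation as Ro
O=np.array([.683,.079,0])
def goal(tips,a,yawoff=0):
    "tips: list of cabinet-frame fingertip positions mm; a: deg below horizontal (scalar or list)"
    s=readout.sense();R=np.array(s["orientation"]);p=np.array(s["tool_pos"])
    for t,ai in zip(tips,np.broadcast_to(a,len(tips))):
        ai=np.radians(ai);z=np.cos(ai)*CX-np.sin(ai)*EZ;x=np.cross(CY,z);G=np.c_[x,CY,z]
        P=O+RC@(np.array(t)/1000)-.019*z
        print(t,"dp",(R.T@(P-p)/.12).round(3).tolist(),"rot",(Ro.from_matrix(R.T@G).as_rotvec()/(np.pi/2)).round(3).tolist())
def where():
    s=readout.sense();R=np.array(s["orientation"]);z=R[:,2];t=RC.T@(np.array(s["tool_pos"])+.019*z-O)*1000
    print("t",s["time_s"],"tip",t.round(1),"a",np.degrees(np.arcsin(-z[2])).round(1),"F",(RC.T@np.array(s["ft_force"])).round(1),"w",s["grip_width"],"q",np.round(s["joint_positions"],2))
E
python3 -c "
from h import *
where();goal([(-240,-45,220)],40)"
```

```text
t 0.3 tip [-493.8  509.   226.5] a 90.0 F [0.4 0.2 0.3] w 0.09152999079144211 q [ 1.19  0.34  1.52 -0.    1.28 -0.15]
(-240, -45, 220) dp [-3.555, -3.556, 0.112] rot [-0.105, -0.549, -0.225]
```

```bash
python3 -m inch '{"grip":[-1,-1,-1,-1],"dp":[[-0.3,-0.3,0],[-0.6,-0.6,0],[-1,-1,0],[-1,-1,0]],"rot":[[0,0,0],[0,0,0],[0,0,0],[0,0,0]]}'
python3 -m inch '{"grip":[-1,-1,-1,-1],"dp":[[-0.3,-0.3,0],[-0.6,-0.6,0],[-1,-1,0],[-1,-1,0]],"rot":[[0,0,0],[0,0,0],[0,0,0],[0,0,0]]}'
python3 -m inch '{"grip":[-1,-1,-1,-1],"dp":[[-0.3,-0.3,0],[-0.6,-0.6,0],[-1,-1,0],[-1,-1,0]],"rot":[[0,0,-0.1],[0,0,-0.2],[0,0,-0.23],[0,0,-0.23]]}'
python3 -c "
from h import *
where();goal([(-240,-45,220)],40)"
```

```text
time_s: 0.8
tool_pos: [0.2112, 0.3641, 0.2459]
orientation: [[-0.972, 0.234, 0.0], [0.234, 0.972, -0.001], [-0.0, -0.0, -1.0]]
ft_force: [-0.4, 1.2, -0.1]
grip_width: 0.0562
grip_force: 0.0
time_s: 1.3
tool_pos: [0.3009, 0.2201, 0.2459]
orientation: [[-0.972, 0.235, 0.001], [0.235, 0.972, -0.0], [-0.001, 0.0, -1.0]]
ft_force: [-0.1, 0.7, -0.4]
grip_width: 0.0163
grip_force: 0.0
time_s: 1.8
tool_pos: [0.3899, 0.0765, 0.2457]
orientation: [[-0.992, -0.126, 0.001], [-0.126, 0.992, 0.0], [-0.001, 0.0, -1.0]]
ft_force: [-0.7, 0.9, -1.3]
grip_width: 0.0003
grip_force: 0.0
t 1.8 tip [-290.4   40.1  226.7] a 90.0 F [-0.6  1.  -1.3] w 0.0003158545825201555 q [ 0.    0.11  1.84  0.    1.2  -1.7 ]
(-240, -45, 220) dp [-0.312, -0.704, 0.112] rot [-0.005, -0.555, -0.011]
```

```bash
python3 -m inch '{"grip":[-1,-1,-1,-1,-1,-1,-1],"dp":[[-0.3,-0.3,0],[-0.31,-0.7,0],[-0.31,-0.7,0.05],[-0.31,-0.7,0.11],[-0.31,-0.7,0.11],[-0.31,-0.7,0.11],[-0.31,-0.7,0.11]],"rot":[[0,0,0],[0,-0.1,0],[0,-0.2,0],[0,-0.3,0],[0,-0.42,0],[0,-0.555,-0.01],[0,-0.555,-0.01]]}'
python3 -c "
from h import *
where();goal([(-225,-45,150),(-185,-45,60),(-155,-45,65)],40)"
```

```text
time_s: 2.68
tool_pos: [0.437, 0.0121, 0.2554]
orientation: [[-0.682, -0.139, 0.718], [-0.093, 0.99, 0.103], [-0.725, 0.004, -0.688]]
ft_force: [0.8, 0.0, 0.1]
grip_width: 0.0004
grip_force: 0.0
t 2.675 tip [-239.4  -30.5  242.3] a 43.5 F [ 0.8 -0.1  0.1] w 0.00040920944141603226 q [-0.43 -0.13  2.34  1.12  0.46 -3.06]
(-225, -45, 150) dp [0.485, -0.123, 0.617] rot [-0.001, -0.039, -0.005]
(-185, -45, 60) dp [0.799, -0.124, 1.375] rot [-0.001, -0.039, -0.005]
(-155, -45, 65) dp [0.597, -0.122, 1.528] rot [-0.001, -0.039, -0.005]
```

```bash
python3 -m inch '{"grip":[-1,-1,-1,-1,-1,-1,-1,-1,-1],"dp":[[0,0,0],[0,0,0],[0,0,0],[0,0,0],[0,0,0],[0,0,0],[0,0,0],[0,0,0],[0,0,0]],"rot":[[0,0,0.11],[0,0,0.23],[0,0,0.35],[0,0,0.46],[0,0,0.58],[0,0,0.7],[0,0,0.81],[0,0,0.92],[0,0,1]]}' >/dev/null
python3 -m inch '{"grip":[-1,-1,-1,-1,-1,-1,-1,-1,-1],"dp":[[0,0,0],[0,0,0],[0,0,0],[0,0,0],[0,0,0],[0,0,0],[0,0,0],[0,0,0],[0,0,0]],"rot":[[0,0,0.11],[0,0,0.23],[0,0,0.35],[0,0,0.46],[0,0,0.58],[0,0,0.7],[0,0,0.81],[0,0,0.92],[0,0,1]]}' >/dev/null
sed -i 's/x=np.cross(CY,z);G=np.c_\[x,CY,z\]/x=np.cross(-CY,z);G=np.c_[x,-CY,z]/' h.py
python3 -c "
from h import *
where();goal([(-225,-45,150),(-190,-45,60),(-155,-45,65)],40)"
```

```text
t 4.925 tip [-239.2  -30.   242.6] a 43.6 F [ 0.4 -0.8  0.2] w 0.00020642841322884107 q [-0.43 -0.13  2.34  1.11  0.46  0.09]
(-225, -45, 150) dp [-0.486, 0.13, 0.618] rot [0.001, 0.04, -0.007]
(-190, -45, 60) dp [-0.828, 0.133, 1.347] rot [0.001, 0.04, -0.007]
(-155, -45, 65) dp [-0.596, 0.13, 1.529] rot [0.001, 0.04, -0.007]
```

```bash
python3 -m inch '{"grip":[-1,-1,-1,-1],"dp":[[-0.2,0.05,0.3],[-0.49,0.13,0.6],[-0.49,0.13,0.62],[-0.49,0.13,0.62]],"rot":[[0,0,0],[0,0.02,0],[0,0.04,0],[0,0.04,0]]}' 
python3 -c "
from h import *
where();goal([(-195,-45,55),(-160,-45,62),(-140,-45,80)],40)"
```

```text
time_s: 5.42
tool_pos: [0.453, 0.0038, 0.1673]
orientation: [[0.639, 0.151, 0.754], [0.086, -0.988, 0.125], [0.764, -0.015, -0.645]]
ft_force: [0.1, -0.1, -0.4]
grip_width: 0.0005
grip_force: 0.0
t 5.425 tip [-224.   -40.7  155.1] a 40.1 F [ 0.  -0.2 -0.4] w 0.00048669566791045333 q [-0.48  0.18  2.5   2.08  0.56 -1.02]
(-195, -45, 55) dp [-0.482, 0.047, 0.722] rot [-0.009, 0.002, -0.005]
(-160, -45, 62) dp [-0.249, 0.048, 0.907] rot [-0.009, 0.002, -0.005]
(-140, -45, 80) dp [-0.027, 0.046, 0.938] rot [-0.009, 0.002, -0.005]
```

```bash
python3 -m inch '{"grip":[-1,-1,-1,-1],"dp":[[-0.25,0.02,0.36],[-0.48,0.05,0.72],[-0.48,0.05,0.72],[-0.48,0.05,0.72]],"rot":[[0,0,0],[0,0,0],[0,0,0],[0,0,0]]}' >/dev/null
python3 -c "
from h import *
where();goal([(-160,-45,60),(-140,-45,75),(-120,-45,88),(-105,-45,98),(-94,-45,100),(-88,-45,100)],40)"
```

```text
t 5.925 tip [-195.6  -45.1   57. ] a 40.1 F [-0.7 -0.2  1.1] w 0.00030299540400840363 q [-0.43  0.59  2.52  2.53  0.85 -1.53]
(-160, -45, 60) dp [0.21, -0.001, 0.21] rot [-0.009, 0.002, -0.005]
(-140, -45, 75) dp [0.413, -0.002, 0.257] rot [-0.009, 0.002, -0.005]
(-120, -45, 88) dp [0.603, -0.003, 0.315] rot [-0.009, 0.002, -0.005]
(-105, -45, 98) dp [0.748, -0.003, 0.356] rot [-0.009, 0.002, -0.005]
(-94, -45, 100) dp [0.82, -0.003, 0.416] rot [-0.009, 0.002, -0.005]
(-88, -45, 100) dp [0.852, -0.003, 0.454] rot [-0.009, 0.002, -0.005]
```

```bash
python3 -m inch '{"grip":[-1,-1,-1,-1,-1,-1,-1,-1],"dp":[[0.1,0,0.1],[0.21,0,0.21],[0.31,0,0.23],[0.41,0,0.26],[0.51,0,0.285],[0.6,0,0.315],[0.68,0,0.335],[0.74,0,0.36]],"rot":[[0,0,0],[0,0,0],[0,0,0],[0,0,0],[0,0,0],[0,0,0],[0,0,0],[0,0,0]]}' |grep ft
python3 - <<'E'
from h import *
where();goal([(-100,-45,98),(-95,-45,98),(-90,-45,98)],40)
p,d=optics.read_camera("scene");q=p[120:290,230:400,::-1];p2,_=optics.read_camera("top");q2=p2[120:235,160:330,::-1]
o=np.zeros((510,800,3),np.uint8);o[:,:400]=cv2.resize(q,(400,510)) if 0 else cv2.resize(q,(400,400)) [:400] if 0 else np.vstack([cv2.resize(q,(400,400)),np.zeros((110,400,3),np.uint8)]);o[:270,400:]=cv2.resize(q2,(400,270));cv2.imwrite("pics/push1.png",o[:400])
E
```

```text
ft_force: [-1.8, 0.6, 0.6]
t 6.925 tip [-104.6  -46.7   99.8] a 39.9 F [-1.7  0.8  0.6] w 4.6120205705574454e-05 q [-0.28  0.48  2.27  2.44  0.54 -1.23]
(-100, -45, 98) dp [0.014, -0.016, 0.039] rot [-0.007, -0.001, -0.004]
(-95, -45, 98) dp [0.041, -0.016, 0.071] rot [-0.007, -0.001, -0.004]
(-90, -45, 98) dp [0.067, -0.015, 0.103] rot [-0.007, -0.001, -0.004]
```

View pics/push1.png

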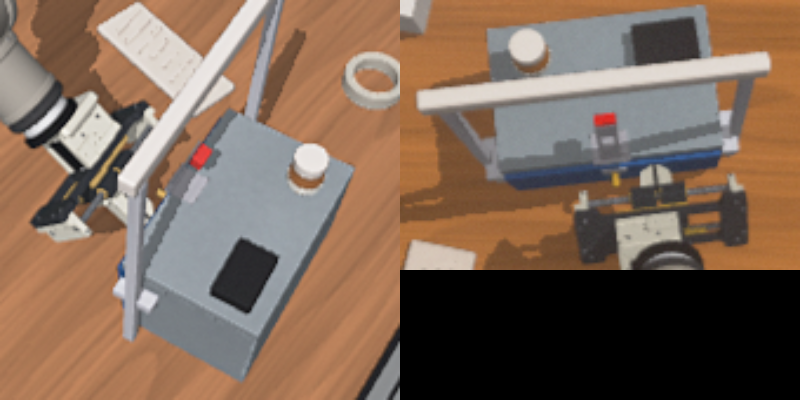

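The flap (blue strip, right panel about (610,172)) is nearly upright, with the brass catch showing at (616,180). The fingertip is on the flap beside it. I'll keep pushing until the force shows it is shut.

```bash
python3 -m inch '{"grip":[-1,-1,-1,-1],"dp":[[0.015,-0.01,0.02],[0.03,-0.01,0.04],[0.03,-0.01,0.055],[0.03,-0.01,0.055]],"rot":[[0,0,0],[0,0,0],[0,0,0],[0,0,0]]}' |grep ft
python3 -c "
from h import *
where();goal([(-95,-45,98),(-90,-45,98)],40)"
```

```text
ft_force: [-0.8, -0.2, 0.8]
t 7.525 tip [-98.1 -45.5  93.4] a 40.3 F [-0.9 -0.1  0.8] w 0.0005107681957944152 q [-0.27  0.5   2.25  2.45  0.53 -1.23]
(-95, -45, 98) dp [0.045, -0.006, -0.005] rot [-0.008, 0.003, -0.005]
(-90, -45, 98) dp [0.072, -0.006, 0.027] rot [-0.008, 0.003, -0.005]
```

```bash
python3 -m inch '{"grip":[-1,-1,-1,-1],"dp":[[0.04,0,0],[0.06,0,0.015],[0.07,0,0.03],[0.07,0,0.03]],"rot":[[0,0,0],[0,0,0],[0,0,0],[0,0,0]]}' |grep ft
python3 -c "
from h import *
where();goal([(-88,-45,98)],40)"
```

```text
ft_force: [-29.7, -8.1, 14.0]
t 8.025 tip [-94.7 -45.3  95.6] a 40.8 F [-30.6  -3.7  14. ] w 0.0004559567205181047 q [-0.26  0.49  2.23  2.43  0.5  -1.2 ]
(-88, -45, 98) dp [0.049, -0.004, 0.029] rot [-0.007, 0.009, -0.007]
```

The flap hits a hard stop at 30 N, so it is shut. Next I back off and set up to grasp the tab.

```bash
sed -i 's/^O=.*/O=np.array([.685,.079,0])/' h.py
python3 -c "
from h import *
where();goal([(-115,-45,93),(-185,-45,130),(-195,-25,190)],40)"
```

```text
t 8.025 tip [-96.7 -45.   95.6] a 40.8 F [-30.6  -3.7  14. ] w 0.0004559567205181047 q [-0.26  0.49  2.23  2.43  0.5  -1.2 ]
(-115, -45, 93) dp [-0.119, -0.001, -0.101] rot [-0.007, 0.009, -0.007]
(-185, -45, 130) dp [-0.266, -0.007, -0.745] rot [-0.007, 0.009, -0.007]
(-195, -25, 190) dp [0.056, -0.181, -1.132] rot [-0.007, 0.009, -0.007]
```

```bash
python3 -m inch '{"grip":[-1,-1,-1,-1,-1,-1],"dp":[[-0.12,0,-0.1],[-0.2,0,-0.4],[-0.26,0,-0.74],[-0.1,-0.1,-0.9],[0,-0.18,-1],[0,-0.18,-1]],"rot":[[0,0,0],[0,0,0],[0,0,0],[0,0.0,0],[0,0,0],[0,0,0]]}' |grep ft
python3 - <<'E'
from h import *
where();goal([(-190,-1,230),(-115,-1,258)],50)
W,C=load()
for w,c in zip(W,C):
    q=(w-O)@RC*1000
    f=(c[:,0]>100)&(c[:,0]<130)&(c[:,1]>120)&(abs(q[:,1])<130)&(q[:,0]<-50)&(q[:,0]>-190)&(q[:,2]<130)&(q[:,2]>20)
    print(f.sum(),np.percentile(q[f],[2,50,98],axis=0).round(1).tolist())
    r=((c[:,0]<8)|(c[:,0]>172))&(c[:,1]>150)&(q[:,2]>150)&(abs(q[:,1])<50)&(abs(q[:,0]+70)<50)
    print(r.sum(),np.percentile(q[r],[2,50,98],axis=0).round(1).tolist())
E
```

```text
ft_force: [0.6, -0.5, 0.7]
t 8.775 tip [-182.8  -25.   177.8] a 40.0 F [ 0.5 -0.6  0.7] w 0.0004267980458509223 q [-0.33  0.16  2.38  2.07  0.43 -0.86]
(-190, -1, 230) dp [0.321, -0.207, -0.321] rot [-0.008, -0.111, -0.003]
(-115, -1, 258) dp [0.902, -0.206, 0.008] rot [-0.008, -0.111, -0.003]Traceback (most recent call last):
  File "<stdin>", line 7, in <module>
    return _quantile_unchecked(
        a, q, axis, out, overwrite_input, method, keepdims, weights)
    return _ureduce(a,
                    func=_quantile_ureduce_func,
    ...<5 lines>...
                    overwrite_input=overwrite_input,
                    method=method)
    r = func(a, **kwargs)
    result = _quantile(arr,
                       quantiles=q,
    ...<2 lines>...
                       out=out,
                       weights=wgt)
    slices_having_nans = np.isnan(arr[-1, ...])
                                  ~~~^^^^^^^^^
IndexError: index -1 is out of bounds for axis 0 with size 0
```

```bash
python3 -m inch '{"grip":[0.1,0.1,0.1,0.1,0.1,0.1,0.1],"dp":[[0.16,-0.1,-0.16],[0.32,-0.2,-0.32],[0.5,-0.2,-0.2],[0.7,-0.2,-0.08],[0.9,-0.2,0],[0.9,-0.2,0],[0.9,-0.2,0]],"rot":[[-0.008,-0.05,0],[-0.008,-0.11,0],[-0.008,-0.11,0],[-0.008,-0.11,0],[-0.008,-0.11,0],[-0.008,-0.11,0],[-0.008,-0.11,0]]}' |grep ft
python3 - <<'E'
from h import *
where();goal([(-59,-1,194),(-62,-1,196)],50)
W,C=load()
for w,c in zip(W,C):
    q=(w-O)@RC*1000
    r=((c[:,0]<8)|(c[:,0]>172))&(c[:,1]>150)&(q[:,2]>150)&(abs(q[:,1])<50)&(abs(q[:,0]+70)<50)
    if r.sum():print(r.sum(),np.percentile(q[r],[2,50,98],axis=0).round(1).tolist())
p,d=optics.read_camera("scene");q=p[100:250,230:400,::-1];p2,_=optics.read_camera("top");q2=p2[120:270,160:330,::-1]
cv2.imwrite("pics/pre.png",cv2.resize(np.hstack([q,q2]),(790,350)))
E
```

```text
ft_force: [0.5, -0.3, -1.1]
t 9.75 tip [-115.3   -2.6  255.5] a 50.3 F [ 0.5 -0.4 -1.1] w 0.0504713415058233 q [-0.13  0.11  1.97  0.43  0.42  0.97]
(-59, -1, 194) dp [0.033, -0.013, 0.694] rot [-0.0, 0.003, -0.004]
(-62, -1, 196) dp [0.024, -0.013, 0.665] rot [-0.0, 0.003, -0.004]
49 [[-74.6, -12.9, 202.4], [-67.8, -4.7, 214.6], [-62.0, 8.2, 218.4]]
37 [[-72.2, -8.9, 213.5], [-66.4, -0.0, 216.2], [-60.5, 10.1, 219.5]]
```

View pics/pre.png

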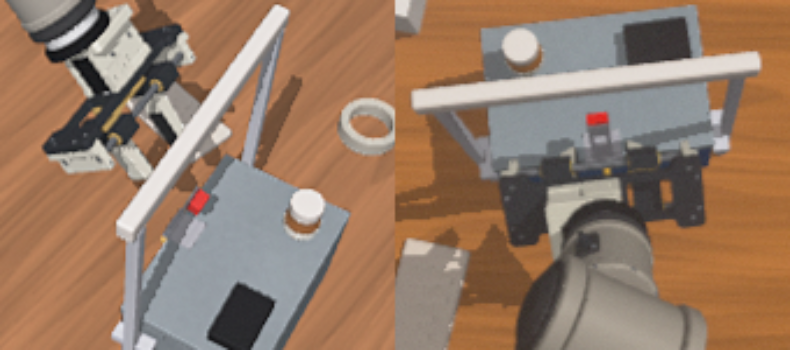

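The open fingers, at (558,163) and (642,158) in the right panel, straddle the tab's line at (597,118). The flap's edge shows below. I'll advance along the tool axis and grip lightly.

```bash
python3 -m inch '{"grip":[0.1,0.1,0.1,0.1,-0.7,-0.7,-0.7,-0.7,-0.7],"dp":[[0.01,-0.01,0.2],[0.02,-0.01,0.4],[0.03,-0.01,0.6],[0.03,-0.01,0.68],[0.03,-0.01,0.68],[0.03,-0.01,0.68],[0.03,-0.01,0.68],[0.03,-0.01,0.68],[0.03,-0.01,0.68]],"rot":[[0,0,0],[0,0,0],[0,0,0],[0,0,0],[0,0,0],[0,0,0],[0,0,0],[0,0,0],[0,0,0]]}' 6 |grep -E 'ft|grip'
cat >> h.py <<'E'
def arc(phis,r=69.5,dy=-1,a=50,H=(-96,144)):
    k=np.array([np.cos(np.radians(a)),-np.sin(np.radians(a))])*19
    goal([(round(H[0]+r*np.sin(np.radians(f))+k[0],1),dy,round(H[1]+r*np.cos(np.radians(f))+k[1],1)) for f in phis],a)
E
python3 - <<'E'
from h import *
where();arc([21,12,0,-12,-24,-36,-48,-60])
E
```

```text
ft_force: [-1.3, 8.1, 1.7]
grip_width: 0.024
grip_force: 6.0
t 11.075 tip [-61.3   0.5 197.6] a 50.2 F [-0.1  8.2  1.7] w 0.023964873184331 q [-0.09  0.29  1.93  0.57  0.29  0.84]
(np.float64(-58.9), -1, np.float64(194.3)) dp [-0.003, 0.012, 0.034] rot [-0.003, 0.002, -0.004]
(np.float64(-69.3), -1, np.float64(197.4)) dp [-0.053, 0.012, -0.041] rot [-0.003, 0.002, -0.004]
(np.float64(-83.8), -1, np.float64(198.9)) dp [-0.138, 0.012, -0.128] rot [-0.003, 0.002, -0.004]
(np.float64(-98.2), -1, np.float64(197.4)) dp [-0.238, 0.012, -0.195] rot [-0.003, 0.002, -0.004]
(np.float64(-112.1), -1, np.float64(192.9)) dp [-0.351, 0.013, -0.241] rot [-0.003, 0.002, -0.004]
(np.float64(-124.6), -1, np.float64(185.7)) dp [-0.469, 0.013, -0.261] rot [-0.003, 0.002, -0.004]
(np.float64(-135.4), -1, np.float64(175.9)) dp [-0.591, 0.014, -0.256] rot [-0.003, 0.002, -0.004]
(np.float64(-144.0), -1, np.float64(164.2)) dp [-0.708, 0.015, -0.227] rot [-0.003, 0.002, -0.004]
```

```bash
python3 -m inch '{"grip":[-0.7,-0.7,-0.7,-0.7,-0.7,-0.7],"dp":[[-0.025,-0.015,-0.038],[-0.05,-0.015,-0.075],[-0.09,-0.015,-0.12],[-0.135,-0.015,-0.162],[-0.185,-0.015,-0.197],[-0.235,-0.015,-0.23]],"rot":[[0,0,0],[0,0,0],[0,0,0],[0,0,0],[0,0,0],[0,0,0]]}' 8 |grep -E 'ft|grip'
python3 - <<'E'
from h import *
where();arc([-12,-24,-36,-48,-60,-70])
W,C=load()
for w,c in zip(W,C):
    q=(w-O)@RC*1000
    r=((c[:,0]<8)|(c[:,0]>172))&(c[:,1]>150)&(q[:,2]>150)&(abs(q[:,1])<50)&(abs(q[:,0]+90)<70)
    if r.sum():print(r.sum(),np.percentile(q[r],[2,50,98],axis=0).round(1).tolist())
E
```

```text
ft_force: [1.8, 5.3, -4.5]
grip_width: 0.0242
grip_force: 8.0
t 11.825 tip [-101.5    0.6  200.6] a 50.4 F [ 2.5  5.  -4.5] w 0.02422366310084622 q [-0.11  0.22  2.02  0.64  0.28  0.76]
(np.float64(-98.2), -1, np.float64(197.4)) dp [0.003, 0.013, 0.038] rot [-0.003, 0.005, -0.004]
(np.float64(-112.1), -1, np.float64(192.9)) dp [-0.11, 0.013, -0.007] rot [-0.003, 0.005, -0.004]
(np.float64(-124.6), -1, np.float64(185.7)) dp [-0.229, 0.014, -0.027] rot [-0.003, 0.005, -0.004]
(np.float64(-135.4), -1, np.float64(175.9)) dp [-0.35, 0.015, -0.022] rot [-0.003, 0.005, -0.004]
(np.float64(-144.0), -1, np.float64(164.2)) dp [-0.467, 0.016, 0.008] rot [-0.003, 0.005, -0.004]
(np.float64(-149.1), -1, np.float64(153.2)) dp [-0.558, 0.016, 0.052] rot [-0.003, 0.005, -0.004]
9 [[-101.4, -10.1, 207.4], [-100.2, 0.6, 210.8], [-99.4, 11.0, 213.3]]
38 [[-115.5, -11.4, 217.4], [-107.6, 1.0, 221.1], [-103.0, 11.5, 240.7]]
```

```bash
python3 -m inch '{"grip":[-0.7,-0.7,-0.7,-0.7,-0.7,-0.7,-0.7,-0.7,-0.7],"dp":[[-0.057,-0.015,-0.023],[-0.113,-0.015,-0.045],[-0.173,-0.015,-0.056],[-0.232,-0.015,-0.065],[-0.293,-0.015,-0.063],[-0.353,-0.015,-0.06],[-0.41,-0.015,-0.046],[-0.47,-0.015,-0.03],[-0.47,-0.015,-0.03]],"rot":[[0,-0.01,0],[0,-0.02,0],[0,-0.03,0],[0,-0.04,0],[0,-0.05,0],[0,-0.05,0],[0,-0.05,0],[0,-0.05,0],[0,-0.05,0]]}' 8 |grep -E 'ft|grip'
python3 - <<'E'
from h import *
where();goal([(-200,0,200)],50)
W,C=load()
for w,c in zip(W,C):
    q=(w-O)@RC*1000
    r=((c[:,0]<8)|(c[:,0]>172))&(c[:,1]>150)&(q[:,2]>100)&(abs(q[:,1])<50)&(abs(q[:,0]+120)<70)
    if r.sum():print(r.sum(),np.percentile(q[r],[2,50,98],axis=0).round(1).tolist())
p,d=optics.read_camera("scene");q=p[100:250,230:400,::-1];p2,_=optics.read_camera("top");q2=p2[120:270,160:330,::-1]
cv2.imwrite("pics/mid.png",cv2.resize(np.hstack([q,q2]),(790,350)))
E
```

```text
ft_force: [0.7, -7.5, -0.7]
grip_width: 0.0239
grip_force: 8.0
t 13.05 tip [-147.4    1.   167.6] a 54.9 F [-0.4 -7.5 -0.7] w 0.023878822474298317 q [-0.13  0.2   2.11  0.61  0.28  0.76]
(-200, 0, 200) dp [-0.217, 0.008, -0.473] rot [-0.002, 0.054, -0.005]
42 [[-158.9, -11.8, 172.9], [-151.0, -1.3, 189.2], [-145.2, 10.9, 193.6]]
42 [[-165.7, -10.1, 185.2], [-148.9, 0.1, 191.0], [-143.1, 12.6, 249.1]]
```

View pics/mid.png

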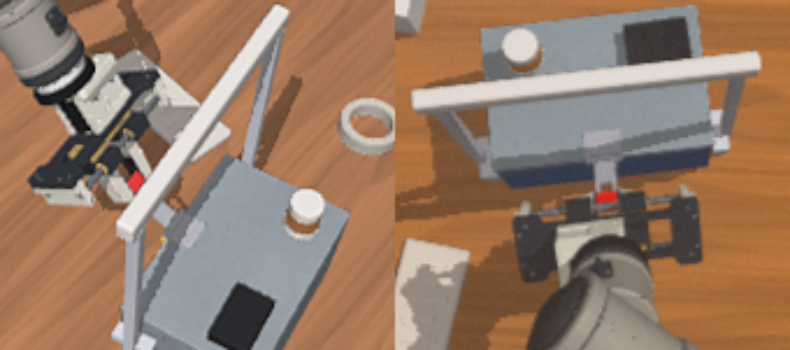

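```bash
python3 - <<'E'
from h import *
arc([-58,-70,-82,-94,-106,-118,-130,-140,-148],r=73,dy=0,a=55)
E
```

```text
(np.float64(-147.0), 0, np.float64(167.1)) dp [0.0, 0.008, 0.005] rot [-0.002, -0.002, -0.004]
(np.float64(-153.7), 0, np.float64(153.4)) dp [-0.111, 0.009, 0.066] rot [-0.002, -0.002, -0.004]
(np.float64(-157.4), 0, np.float64(138.6)) dp [-0.207, 0.01, 0.149] rot [-0.002, -0.002, -0.004]
(np.float64(-157.9), 0, np.float64(123.3)) dp [-0.284, 0.011, 0.251] rot [-0.002, -0.002, -0.004]
(np.float64(-155.3), 0, np.float64(108.3)) dp [-0.338, 0.011, 0.366] rot [-0.002, -0.002, -0.004]
(np.float64(-149.6), 0, np.float64(94.2)) dp [-0.367, 0.012, 0.489] rot [-0.002, -0.002, -0.004]
(np.float64(-141.0), 0, np.float64(81.5)) dp [-0.369, 0.012, 0.617] rot [-0.002, -0.002, -0.004]
(np.float64(-132.0), 0, np.float64(72.5)) dp [-0.351, 0.012, 0.722] rot [-0.002, -0.002, -0.004]
(np.float64(-123.8), 0, np.float64(66.5)) dp [-0.324, 0.013, 0.802] rot [-0.002, -0.002, -0.004]
```

```bash
python3 -m inch '{"grip":[-0.7,-0.7,-0.7,-0.7,-0.7,-0.7,-0.7,-0.7,-0.7,-0.7,-0.7],"dp":[[-0.055,0.005,0.03],[-0.11,0.005,0.065],[-0.16,0.005,0.107],[-0.207,0.005,0.15],[-0.247,0.005,0.2],[-0.284,0.005,0.25],[-0.312,0.005,0.308],[-0.338,0.005,0.365],[-0.354,0.005,0.427],[-0.367,0.005,0.49],[-0.37,0.005,0.55]],"rot":[[0,0,0],[0,0,0],[0,0,0],[0,0,0],[0,0,0],[0,0,0],[0,0,0],[0,0,0],[0,0,0],[0,0,0],[0,0,0]]}' 8 |grep -E 'ft|grip'
python3 - <<'E'
from h import *
where();arc([-118,-124,-130,-136,-142,-148],r=73,dy=0,a=55)
W,C=load()
for w,c in zip(W,C):
    q=(w-O)@RC*1000
    r=((c[:,0]<8)|(c[:,0]>172))&(c[:,1]>150)&(q[:,2]>50)&(abs(q[:,1])<50)&(abs(q[:,0]+130)<70)
    if r.sum():print(r.sum(),np.percentile(q[r],[2,50,98],axis=0).round(1).tolist())
E
```

```text
ft_force: [2.5, 4.6, 1.4]
grip_width: 0.0449
grip_force: 1.8
t 14.625 tip [-153.2   -8.    92.5] a 53.2 F [3.2 4.2 1.4] w 0.04487456663562886 q [-0.22  0.37  2.22  1.69  0.29 -0.42]
(np.float64(-149.6), 0, np.float64(94.2)) dp [0.036, -0.077, 0.012] rot [-0.045, -0.018, -0.004]
(np.float64(-145.6), 0, np.float64(87.6)) dp [0.03, -0.073, 0.075] rot [-0.045, -0.018, -0.004]
(np.float64(-141.0), 0, np.float64(81.5)) dp [0.031, -0.068, 0.139] rot [-0.045, -0.018, -0.004]
(np.float64(-135.8), 0, np.float64(75.9)) dp [0.038, -0.064, 0.202] rot [-0.045, -0.018, -0.004]
(np.float64(-130.0), 0, np.float64(70.9)) dp [0.052, -0.06, 0.264] rot [-0.045, -0.018, -0.004]
(np.float64(-123.8), 0, np.float64(66.5)) dp [0.071, -0.055, 0.324] rot [-0.045, -0.018, -0.004]
3 [[-169.7, -3.0, 112.9], [-168.0, 2.7, 114.5], [-167.9, 11.0, 116.8]]
46 [[-164.5, -9.0, 114.3], [-157.0, 0.3, 120.0], [-148.6, 11.0, 131.6]]
```

```bash
python3 - <<'E'
from h import *
s=readout.sense();print((RC.T@np.array(s["orientation"])).round(3).tolist())
p,d=optics.read_camera("scene");q=p[130:240,230:355,::-1];p2,_=optics.read_camera("top");q2=p2[150:260,200:325,::-1]
cv2.imwrite("pics/mid2.png",cv2.resize(np.hstack([q,q2]),(800,352),interpolation=cv2.INTER_CUBIC))
E
```

```text
[[0.803, 0.04, 0.595], [-0.008, -0.997, 0.077], [0.596, -0.066, -0.8]]
```

View pics/mid2.png

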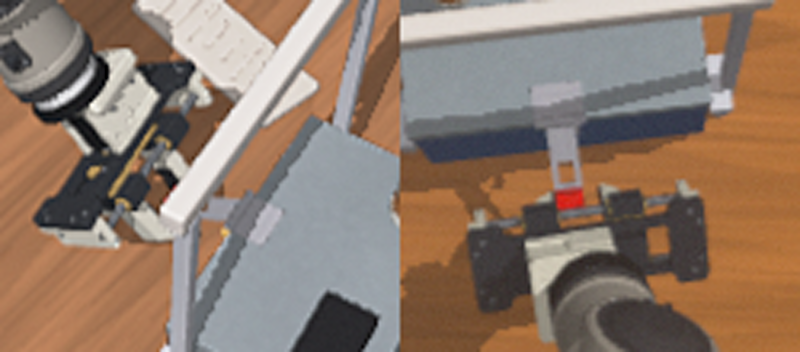

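```bash
python3 -m inch '{"grip":[0.6,0.6,0.6,0.6,0.6,0.6,0.6],"dp":[[0,0,0],[0,0,0],[0,0,-0.15],[0,0,-0.35],[0,0,-0.55],[0,0,-0.7],[0,0,-0.7]],"rot":[[0,0,0],[0,0,0],[0,0,0],[0,0,0],[0,0,0],[0,0,0],[0,0,0]]}' 8 |grep -E 'ft|grip'
python3 - <<'E'
from h import *
where();goal([(-205,0,185)],40)
W,C=load()
for w,c in zip(W,C):
    q=(w-O)@RC*1000
    r=((c[:,0]<8)|(c[:,0]>172))&(c[:,1]>150)&(q[:,2]>50)&(abs(q[:,1])<50)&(abs(q[:,0]+130)<70)
    if r.sum():print(r.sum(),np.percentile(q[r],[2,50,98],axis=0).round(1).tolist())
E
```

```text
ft_force: [-0.6, 0.1, 0.1]
grip_width: 0.0732
grip_force: 0.0
t 15.7 tip [-202.8  -15.8  161.3] a 53.1 F [-0.6  0.2  0.1] w 0.07319773735944314 q [-0.3   0.13  2.26  1.07  0.37  0.16]
(-205, 0, 185) dp [0.066, -0.153, -0.156] rot [-0.041, 0.148, -0.01]
2 [[-168.1, -2.8, 116.3], [-167.5, -1.0, 116.9], [-167.0, 0.8, 117.6]]
53 [[-166.1, -9.0, 114.6], [-158.2, 0.4, 119.2], [-148.9, 11.5, 123.9]]
```

```bash
python3 -m inch '{"grip":[-1,-1,-1,-1,-1,-1,-1,-1],"dp":[[0.03,-0.05,-0.08],[0.066,-0.15,-0.156],[0.066,-0.15,-0.156],[0.066,-0.15,-0.156],[0.066,-0.15,-0.156],[0.066,-0.15,-0.156],[0.066,-0.15,-0.156],[0.066,-0.15,-0.156]],"rot":[[0,0.05,0],[-0.02,0.1,0],[-0.04,0.148,-0.01],[-0.04,0.148,-0.01],[-0.04,0.148,-0.01],[-0.04,0.148,-0.01],[-0.04,0.148,-0.01],[-0.04,0.148,-0.01]]}' 8 |grep -E 'ft|grip'
python3 - <<'E'
from h import *
where();goal([(-178,0,145),(-165,0,122),(-150,0,105),(-135,0,88)],40)
E
```

```text
ft_force: [1.3, 0.3, 0.0]
grip_width: 0.001
grip_force: 0.0
t 16.8 tip [-204.8    0.   184.1] a 40.1 F [1.4 0.1 0. ] w 0.0010392126274834685 q [-0.27  0.1   2.43  2.15  0.38 -0.89]
(-178, 0, 145) dp [-0.106, 0.001, 0.38] rot [-0.002, 0.001, -0.0]
(-165, 0, 122) dp [-0.183, 0.002, 0.587] rot [-0.002, 0.001, -0.0]
(-150, 0, 105) dp [-0.211, 0.002, 0.774] rot [-0.002, 0.001, -0.0]
(-135, 0, 88) dp [-0.239, 0.003, 0.96] rot [-0.002, 0.001, -0.0]
```

```bash
python3 -m inch '{"grip":[-1,-1,-1,-1,-1,-1,-1,-1],"dp":[[-0.05,0,0.2],[-0.1,0,0.38],[-0.15,0,0.5],[-0.18,0,0.59],[-0.195,0,0.68],[-0.21,0,0.77],[-0.225,0,0.865],[-0.24,0,0.96]],"rot":[[0,0,0],[0,0,0],[0,0,0],[0,0,0],[0,0,0],[0,0,0],[0,0,0],[0,0,0]]}' |grep -E 'ft'
python3 - <<'E'
from h import *
where();goal([(-128,0,78),(-119,0,69),(-113,0,69)],40)
W,C=load()
for w,c in zip(W,C):
    q=(w-O)@RC*1000
    r=((c[:,0]<8)|(c[:,0]>172))&(c[:,1]>150)&(q[:,2]>50)&(abs(q[:,1])<50)&(abs(q[:,0]+130)<70)
    if r.sum():print(r.sum(),np.percentile(q[r],[2,50,98],axis=0).round(1).tolist())
E
```

```text
ft_force: [0.0, 0.0, 1.1]
t 17.8 tip [-134.6    0.5   87.6] a 40.0 F [0.  0.  1.1] w 0.0005539928565767088 q [-0.17  0.49  2.36  2.7   0.6  -1.41]
(-128, 0, 78) dp [-0.026, 0.004, 0.093] rot [-0.002, 0.0, -0.0]
(-119, 0, 69) dp [-0.035, 0.004, 0.199] rot [-0.002, 0.0, -0.0]
(-113, 0, 69) dp [-0.003, 0.004, 0.237] rot [-0.002, 0.0, -0.0]
32 [[-128.4, -13.3, 76.0], [-123.9, -2.5, 87.8], [-119.0, 10.4, 93.0]]
28 [[-125.7, -8.6, 83.8], [-120.9, 1.6, 89.7], [-115.4, 11.7, 95.7]]
```

```bash
python3 -m inch '{"grip":[-1,-1,-1,-1,-1,-1],"dp":[[-0.026,0,0.09],[-0.035,0,0.15],[-0.035,0,0.2],[-0.015,0,0.22],[0,0,0.237],[0,0,0.237]],"rot":[[0,0,0],[0,0,0],[0,0,0],[0,0,0],[0,0,0],[0,0,0]]}' |grep -E 'ft'
python3 - <<'E'
from h import *
where();goal([(-108,0,69),(-104,0,69)],40)
E
```

```text
ft_force: [-21.4, -6.5, 12.4]
t 18.65 tip [-117.5    0.9   67.9] a 40.5 F [-22.1  -3.3  12.4] w 0.00036363245661131106 q [-0.15  0.56  2.32  2.74  0.61 -1.43]
(-108, 0, 69) dp [0.057, 0.007, 0.054] rot [-0.002, 0.006, -0.002]
(-104, 0, 69) dp [0.079, 0.007, 0.08] rot [-0.002, 0.006, -0.002]
```

Hard stop at 22 N, with the same 1.5 mm offset as the flap stop, so the hasp is flat. I'll retreat and check.

```bash
python3 -m inch '{"grip":[-1,-1,-1,-1,-1,-1],"dp":[[-0.1,0,-0.1],[-0.18,0,-0.3],[-0.25,0,-0.6],[-0.3,0,-0.9],[-0.3,0,-1],[-0.3,0,-1]],"rot":[[0,0,0],[0,0,0],[0,0,0],[0,0,0],[0,0,0],[0,0,0]]}' |grep -E 'ft'
python3 -m inch '{"grip":[-1,-1,-1,-1],"dp":[[0,0.3,-0.2],[0,0.6,-0.4],[0,1,-0.5],[0,1,-0.5]],"rot":[[0,0,0],[0,0,0],[0,0,0],[0,0,0]]}' |grep -E 'ft'
python3 - <<'E'
from h import *
where()
W,C=load()
for w,c in zip(W,C):
    q=(w-O)@RC*1000
    for n,f in (("red",((c[:,0]<8)|(c[:,0]>172))&(c[:,1]>150)&(abs(q[:,1])<30)),("flap",(c[:,0]>100)&(c[:,0]<130)&(c[:,1]>120)&(abs(q[:,1])<130))):
        r=f&(q[:,2]>30)&(q[:,2]<135)&(abs(q[:,0]+110)<50)
        if r.sum():print(n,r.sum(),np.percentile(q[r],[2,50,98],axis=0).round(1).tolist())
p,d=optics.read_camera("scene");q=p[130:240,230:355,::-1];p2,_=optics.read_camera("top");q2=p2[120:230,190:315,::-1]
cv2.imwrite("pics/end.png",cv2.resize(np.hstack([q,q2]),(800,352),interpolation=cv2.INTER_CUBIC))
cv2.imwrite("pics/full.png",np.hstack([cv2.resize(p,(400,300)),cv2.resize(p2,(400,300))])[:,:,::-1])
E
```

```text
ft_force: [1.1, 0.6, 0.6]
ft_force: [0.3, -0.0, 0.6]
t 19.9 tip [-274.  -124.2  158.3] a 40.0 F [ 0.3 -0.1  0.6] w 0.0004063963455434673 q [-0.9   0.16  2.51  1.65  0.73 -0.94]
red 5 [[-112.7, -10.2, 79.1], [-111.5, -6.1, 80.9], [-110.6, 2.0, 83.5]]
red 40 [[-111.0, -9.9, 72.5], [-106.7, 2.2, 82.1], [-96.8, 12.9, 89.1]]
```

View pics/end.png

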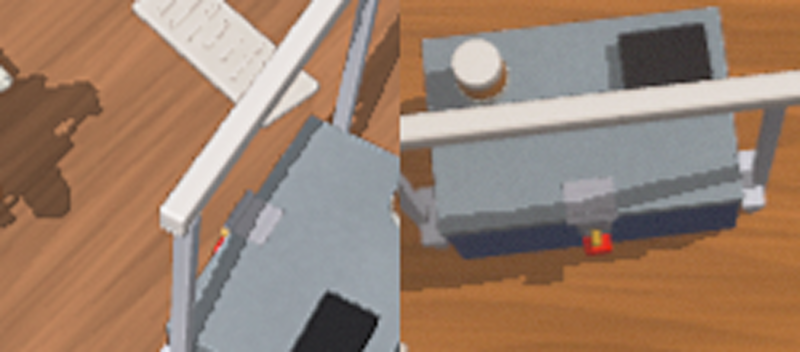

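View pics/full.png

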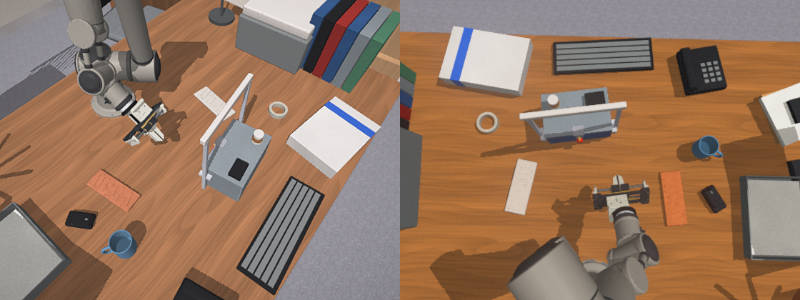

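The hasp hangs flat with the brass catch through its window, right panel about (597,238). The red tab is just below it, the flap is upright, and the bystanders haven't moved. Handing in.

```bash
python3 -c "
from cell import hand_in
print(hand_in())"
```

```text
the job is handed in; nothing more can be done
None
```

The flap is shut and the hasp lies flat over the brass catch; nothing else on the desk or cabinet appeared to move, and I handed the job in at about 20 s with the arm clear.

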